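# Clear and open the bench box, and hold its cover up

### The job

I want to get the setting tools out of the grey steel box that is screwed to the bench, so I need you to open its cover and hold it up for me. First take the empty tin lid that was left on the cover and stack it squarely on the pile of two empty tin lids on the bench beside it, leaving the pile where it stands and not bumping the other things. Then tug the cover's handle to feel whether the slide bolt at its side still holds it, before you touch the bolt; if it is caught, draw the bolt back, then lift the cover wide open (60 degrees or more) and finish while still holding it there, because it falls shut when let go.

Things in the scene. Friction and masses are not known exactly. Their poses are not given: they have to be found in the camera images.
- box: Grey steel bench box, fixed, 150 (x) by 220 (y) by 70 mm high; its cover's flat top is 75 mm above the bench. Origin: centre of its underside; x points from its front (robot side) to the hinge side, y to the side with the bolt, z up. The bolt housing sits at y = 110 to 163, x = -73 to 37 mm, top 62 mm above the bench; the bolt's knob stands out of a slot along x in that top.
- cover (a joint): Cover angle, rad: 0 shut, grows as its front edge rises, stop at 1.35. It weighs 0.36 to 0.59 kg and falls shut from any angle when let go. If the bolt is caught it still rises about 5 mm at the front (0.04 rad), then stops hard.
- cover_handle (a point): Middle of the bar of the cover's D-shaped steel handle: round, 10 mm thick, along the box's y, straight for 84 mm, its centre 35 mm above the cover's sheet. Cover shut: 110 mm above the bench, 65 mm in front of the box's centre, 143 mm in front of the hinge line and 40 mm above it. Turns with the cover; axes are the box's when shut.
- cover_hinge (a point): Point on the cover's hinge line, 78 mm behind the box's centre, 70 mm above the bench; the hinge line runs along the box's y.
- bolt_knob (a point): Middle of the slide bolt's upright knob: round steel, 10 mm thick, 12.4 mm head, from 62 to 85 mm above the bench, this point at 75; 145 mm from the box's centre along +y. Slides along the box's x only: x = -12 mm fully home, +12 mm fully drawn back (always free). Starts anywhere between. Stays where put; takes about 2 N with the cover down, more while it is pulled.
- strap (a point): Middle of the top of the cover's 24 mm wide strap, 66 mm above the bench, at x = -50, y = 137 mm of the box. It reaches from the cover's edge 50 mm out over the bolt housing and carries a staple down into it; the bolt's nose enters the staple out of sight, so only a tug tells if it is caught.
- tin_stack3: Empty round tin lid, open upwards like a dish, 108 mm across, 17 mm high, 30 g; floor 2 mm thick. Its wall, pinched with one finger inside, is a ring from about 43 to 54 mm radius (8 to 14 mm between the fingers). Origin: centre of the underside, z up. Starts on top of the box's cover, behind the handle.
- tin_stack2: Empty round tin lid, open upwards like a dish, 108 mm across, 17 mm high, 30 g; floor 2 mm thick. Its wall, pinched with one finger inside, is a ring from about 43 to 54 mm radius (8 to 14 mm between the fingers). Origin: centre of the underside, z up. Starts as the upper lid of the pile of two, 17 mm above the lower.
- tin_stack1: Lower lid of the pile of two, a round tin lid of the same size (108 mm across, 17 mm high), standing on the bench and covered by the other; nothing need be done with it. Origin: centre of the underside, z up.
- tin_buttons: Round tin lid heaped with buttons, 108 mm across, 29 mm high, on the bench in front of the box; origin at the centre of its underside. Leave it alone.
- tin_pins: Round tin lid full of pins, 108 mm across, 17 mm high, on the bench; origin at the centre of its underside. Leave it alone.
Not all that is in view belongs to the job. What is shaped like the tin_stack1 but yellow is not meant.

How it is judged:
On the way, in this order (a step that is already met when the one before it is completed fails the run):
1. the tin lid from the cover lies squarely on the pile, let go (horizontal distance between tin_stack3 and tin_stack2 below 0.01 m and z of tin_stack3 in the frame of tin_stack2 between 0.013 and 0.021 m and angle between each of tin_stack3, tin_stack2's own z axis and vertical below 0.12 rad and horizontal distance between tin_stack2 and tin_stack1 below 0.01 m and z of tin_stack2 in the frame of tin_stack1 between 0.013 and 0.021 m and contact force between the fingers and tin_stack3 below 0.05 N), for 0.2 s.
2. the cover has been tugged up off its seat with the bolt still where it was found (value of joint cover above 0.018 rad and distance of bolt_knob from where it was at the start of the episode below 0.003 m), for 0.2 s.
At the end, for the whole second after the job is handed in: The cover stands open by at least 1.0 rad (57 degrees), at rest, held by the fingers (contact force over 0.5 N); the tin lid from the cover lies flat and let go on the pile of the other two, each lid's centre within 10 mm of the one under it (all of step 1 and value of joint cover above 1 rad and velocity of joint cover between -0.1 and 0.1 rad/s and contact force between the fingers and cover above 0.5 N and height (world z) of tin_stack1 below 0.006 m); the arm keeps its last pose, push and grip.
It fails at once if the tin of buttons is pushed more than 20 mm (distance of tin_buttons from where it was at the start of the episode above 0.02 m).
It fails at once if the tin of pins is pushed more than 20 mm (distance of tin_pins from where it was at the start of the episode above 0.02 m).
It fails at once if the pile is shoved more than 30 mm from where it stood (distance of tin_stack1 from where it was at the start of the episode above 0.03 m).
It also fails if it takes over 61 s, if anything falls off the work surface, if the arm or the gripper's body presses on something with over 40 N, if the wrist force passes 120 N, or if a joint passes its speed limit or range.

### The arm

A 6-joint arm with a two-finger parallel gripper is mounted at the origin on the work surface; the furniture and walls round the work are solid. World frame = base frame: x ahead of the robot, y to its left, z up, the work surface at z = 0. Lengths are in m, angles in rad, forces in N, time in s.
With the tool pointing down it reaches from about 0.275 to 0.975 m from the base axis. Payload 8.4 kg.
Tool frame: the origin (TCP) lies at the very end of the fingers, on their centre line; the grasp point (between the pads) lies 19 mm behind it (bot.hold_point_z is the distance from the TCP to the grasp point, in m); z points along the fingers, y is the line along which they close (so a half turn about z gives the same grasp; the last joint's range is limited). The gripper opens to 92 mm and grips with 3 to 60 N. Pads are 20 mm wide; open, the fingers measure 128 mm over their backs; the gripper's body (75 mm by 189 mm) begins 69 mm behind the grasp point.
Start: joints at [-1.178, 0.353, 1.633, -0, 1.155, -0.002], TCP at [0.24, -0.577, 0.191] pointing down, gripper open.
Joint ranges: [-2.63, 2.63], [-0.92, 2.1], [0.06, 2.66], [-1.3, 4.44], [0, 2.69], [-3.02, 3.02]. Speed limits (rad/s): [2.22, 2.22, 2.79, 3.14, 3.14, 3.14].

### API

Orientations are given as a unit quaternion [w, x, y, z].
In Python, from station import status, get_image, bot, models gives the robot as it stands. The module is installed in compiled form; this text tells all that it offers.
- The arm moves only by the tool move_arm, never from a script. Its arguments are lists of equal length, an entry for each row: "linear": the shift along the tool's x, y, z each as a share of 0.3 m, from -1 to 1, a list of three; "turn": the turn about the tool's z as a share of pi rad, from -1 to 1. In form: {"linear": [[x, y, z], ...], "turn": [turn, ...]}. A call has 1 to 20 rows; each row shifts and turns the commanded pose from where the row before left it, along the tool's axes as they then stand; what a row does not reach is not made up. A row lasts 1/12 s, in which the tool goes at most 41.7 mm and 7.16 degrees, less where a joint would pass 70% of its speed; a pose out of reach is approached as far as the arm can. A call with a number of a shift or a turn outside -1 to 1 is refused whole. A call with a gripper value outside its range is refused whole. "fingers" is the opening, from 0 (shut) to 1 (fully open), set as the call begins (left out, the last holds). The fingers move at their own pace and stop on an object; "newtons" is the grip in N (left out, the last holds). Time passes only in rows, so rows that do not move let the fingers close. It gives the time, the measured TCP pose, the force, the opening and the grip force at its end, in the units of the state.
- status.state(): the state, without advancing time (a new reading comes with each control period).
- get_image(name): name is "scene" or "top" or "wrist"; returns a dict with "img" (400x640x3 uint8, red, green, blue), "depth" (400x640 float32, m along the optical axis (not along the pixel's ray), 0 where there is no reading), "K" (3x3 intrinsics, pixels), "camera_from_world" (4x4, takes a point from world to camera coordinates). Camera axes: x right, y down, z forward; pixel columns grow to the right and rows downward; lengths in m; the calibration is good to about 2 mm. A picture is of the moment at which its call begins.
- bot.sign_off(): hands the job in; it is judged then, once.
Trained networks look in a picture, given as the dict that the camera call returned (one of the last four; its "shot" number tells which), for a name from the list of things; names that differ only in an ending like _2 or _b are one class to them, and where a whole thing is asked for, a point or a joint stands for the part that bears it (a point fixed in the world has none). Each returns a list of dicts, best first, with "score" (0 to 1); they miss things now and then, are a little off and sometimes report something else, mostly with a low value. They report only what shows in the picture. A call takes as long as a camera call. They do not tell look-alikes from the thing itself.
- models.boxes_of(name, picture): "extent" ([centre column, centre row, width, height] in pixels, round what is visible of it).
- models.mark_of(name, picture): "position" ([column, row] in pixels: a listed point, or the origin of a listed thing).
The state is a dict: "t": time; "q": joint angles; "dq": joint speeds; "tau": joint torques, N m; "eef_pos": TCP position; "tcp_rot": TCP orientation; "force": force on the tool from outside, world axes, zero at the start; "moment": the same for the moment, N m; "grip_width": opening from 0.0 (shut) to 1.0 (fully open); "finger_force": force on a finger pad.
Only numpy, scipy, OpenCV 4.12 (cv2) and the standard library are available. Lean on these libraries where they do the work, as an engineer would, in place of code of your own. Each camera call takes 0.05 s, during which the arm holds its last target. There are 200 camera calls.

## Working session

There is one attempt and no reset: what is moved stays moved. The work goes in short steps, Python scripts to look and compute and a tool call to move; the robot and the scene stay as the last step left them, time stands still between calls to the robot, and variables do not carry over. Pictures are saved under pics/ and viewed, at most 10 in all, crops included, and the job is handed in when it is done.

Besides the shell and the picture viewer there is one more tool, called after "Request:" by a JSON object that holds its "op" and its "data", one argument or row to a line. move_arm: Moves the arm, as the interface text tells. Its arguments: {"type":"object","properties":{"linear":{"type":"array"},"turn":{"type":"array"},"fingers":{"type":"number"},"newtons":{"type":"number"}},"required":["linear","turn"]}

```bash
mkdir -p pics; cat > h.py <<'E'
import numpy as np,cv2
from station import status,get_image,bot,models
def px2w(p,u,v,z=None,d=None):
    K=p["K"];T=np.linalg.inv(p["camera_from_world"]);r=np.linalg.inv(K)@[u,v,1.]
    o=T[:3,3];R=T[:3,:3]@r
    if d is None:d=(z-o[2])/R[2]
    return o+R*d
def cloud(p):
    h,w=p["depth"].shape;U,V=np.meshgrid(np.arange(w),np.arange(h));d=p["depth"]
    c=np.stack([U,V,np.ones_like(U)],-1)@np.linalg.inv(p["K"]).T*d[...,None]
    T=np.linalg.inv(p["camera_from_world"]);return c@T[:3,:3].T+T[:3,3]
def save(p,n):cv2.imwrite(f"pics/{n}.png",p["img"][...,::-1])
E
python3 - <<'E'
from h import *
np.set_printoptions(precision=3,suppress=True)
Z=dict(box=0,cover_handle=.11,bolt_knob=.075,strap=.066,cover_hinge=.07,tin_stack3=.075,tin_stack2=.017,tin_buttons=0,tin_pins=0)
im=[]
for c in("top","scene"):
    p=get_image(c);save(p,c);im.append(p["img"])
    for n,z in Z.items():
        try:
            for m in models.mark_of(n,p)[:4]:print(c,n,round(m["score"],2),np.round(m["position"]),px2w(p,*m["position"],z=z))
        except Exception as e:print(n,e)
cv2.imwrite("pics/both.png",cv2.resize(np.vstack(im)[...,::-1],(480,600)))
s=status.state();print(s["eef_pos"],s["tcp_rot"],s["force"])
E
```

```text
top box 0.56 [386. 182.] [ 0.478 -0.197  0.   ]
top cover_handle 0.68 [398. 202.] [ 0.408 -0.215  0.11 ]
top bolt_knob 0.4 [350. 188.] [ 0.454 -0.067  0.075]
top strap 0.77 [354. 205.] [ 0.401 -0.081  0.066]
top cover_hinge 0.79 [389. 161.] [ 0.539 -0.194  0.07 ]
top tin_stack3 0.95 [387. 179.] [ 0.481 -0.188  0.075]
top tin_stack3 0.86 [272. 188.] [0.452 0.178 0.075]
top tin_stack3 0.84 [208. 179.] [0.482 0.384 0.075]
top tin_stack2 0.95 [387. 179.] [ 0.486 -0.197  0.017]
top tin_stack2 0.86 [272. 188.] [0.456 0.182 0.017]
top tin_stack2 0.84 [208. 179.] [0.487 0.396 0.017]
top tin_buttons 0.91 [416. 231.] [ 0.315 -0.296  0.   ]
top tin_pins 0.76 [238. 227.] [0.33  0.296 0.   ]
scene box 0.87 [365. 182.] [ 0.465 -0.179 -0.   ]
scene box 0.71 [360. 193.] [ 0.441 -0.128  0.   ]
scene cover_handle 0.67 [394. 156.] [ 0.408 -0.226  0.11 ]
scene cover_handle 0.45 [344. 180.] [ 0.429 -0.036  0.11 ]
scene bolt_knob 0.46 [343. 186.] [ 0.441 -0.048  0.075]
scene strap 0.71 [360. 190.] [ 0.404 -0.08   0.066]
scene cover_hinge 0.82 [352. 153.] [ 0.536 -0.186  0.07 ]
scene tin_stack3 0.93 [194. 279.] [0.439 0.417 0.075]
scene tin_stack3 0.78 [370. 160.] [ 0.47  -0.195  0.075]
scene tin_stack3 0.73 [278. 242.] [0.4   0.219 0.075]
scene tin_stack3 0.56 [282. 237.] [0.406 0.199 0.075]
scene tin_stack2 0.93 [194. 279.] [0.483 0.406 0.017]
scene tin_stack2 0.78 [370. 160.] [ 0.517 -0.259  0.017]
scene tin_stack2 0.73 [278. 242.] [0.441 0.19  0.017]
scene tin_stack2 0.56 [282. 237.] [0.448 0.169 0.017]
scene tin_pins 0.72 [272. 303.] [0.319 0.304 0.   ]
[ 0.24  -0.577  0.191] [-0.     0.981  0.196 -0.   ] [ 0.276 -0.569  1.032]
```

View pics/top.png

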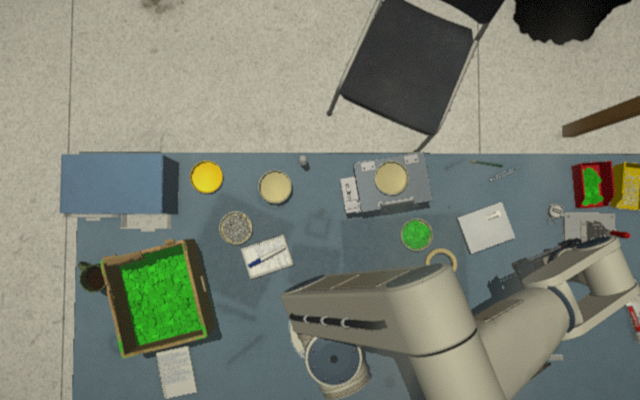

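View pics/scene.png

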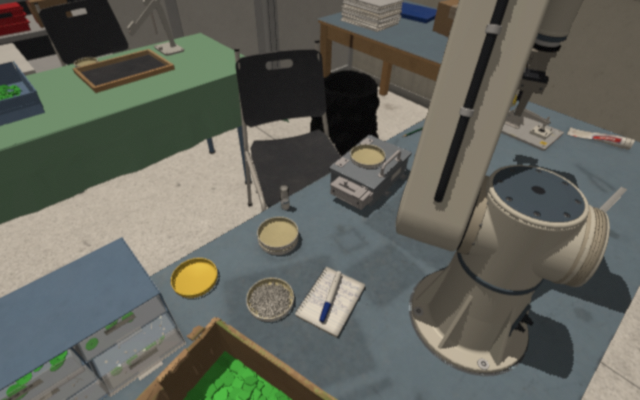

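The top view has four tin-like rounds. The lid on the cover is at (391,179). The cream pile is at (276,187). The yellow round at (207,177) is the decoy, and the pins are at (236,227). The stack target is therefore the cream one, which has the right colour and stands beside the box. I'll confirm it in a crop with depth.

```bash
python3 - <<'E'
from h import *
np.set_printoptions(precision=3,suppress=True)
p=get_image("top");c=cloud(p)
a=p["img"][140:250,180:440];cv2.imwrite("pics/crop.png",cv2.resize(a,None,fx=3,fy=3,interpolation=cv2.INTER_CUBIC)[...,::-1])
for n,(u,v) in dict(lid=(391,179),pile=(276,187),yel=(207,177)).items():
    w=c[v-25:v+25,u-25:u+25].reshape(-1,3);print(n,c[v,u])
    z0=c[v,u,2];m=w[(w[:,2]>z0-.006)&(w[:,2]<z0+.025)&(np.hypot(*(w[:,:2]-c[v,u,:2]).T)<.07)]
    print(m[:,:2].mean(0),(m[:,:2].max(0)+m[:,:2].min(0))/2,np.ptp(m,0),len(m))
q=c[145:220,335:435].reshape(-1,3);m=q[(q[:,2]>.07)&(q[:,2]<.082)];print(cv2.minAreaRect(m[:,:2].astype(np.float32)))
m=q[(q[:,2]>.095)&(q[:,2]<.125)];print("bar",m.mean(0),cv2.minAreaRect(m[:,:2].astype(np.float32)))
E
```

```text
lid [ 0.482 -0.2    0.072]
[ 0.482 -0.2  ] [ 0.482 -0.201] [0.135 0.138 0.031] 1482
pile [0.46  0.17  0.025]
[0.462 0.175] [0.46  0.176] [0.106 0.105 0.024] 354
yel [ 0.495  0.402 -0.003]
[0.495 0.402] [0.496 0.402] [0.137 0.139 0.031] 1373
((0.47038084268569946, -0.18213006854057312), (0.16072958707809448, 0.2729245722293854), 9.555357933044434)
bar [ 0.417 -0.21   0.11 ] ((0.46844810247421265, -0.20130738615989685), (0.1333061158657074, 0.1070111095905304), 10.66448974609375)
```

View pics/crop.png

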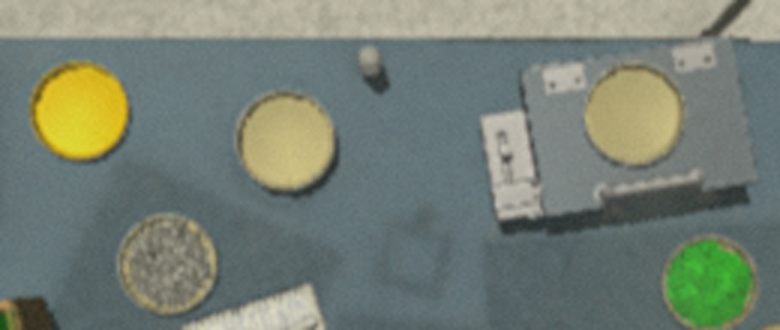

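The crop confirms the cream pile at (287,142) and the lid on the cover at (635,115). The box is yawed about 9.6°. Next I turn the tool so that tool x = box y and tool y = box x, then go above the lid.

Request:
{"op": "move_arm", "data": {
  "linear": [
    [0,0,-0.02],
    [0,0,-0.02],
    [0,0,-0.02],
    [0,0,-0.02],
    [0,0,-0.02],
    [0,0,-0.02],
    [0,0,-0.02],
    [0,0,-0.02],
    [0,0,-0.02],
    [0,0,-0.02],
    [0,0,-0.02]
  ],
  "turn": [-0.0389,-0.0389,-0.0389,-0.0389,-0.0389,-0.0389,-0.0389,-0.0389,-0.0389,-0.0389,-0.0389],
  "fingers": 0.4
}}

```text
t: 1.97
eef_pos: [0.2404, -0.5769, 0.2574]
tcp_rot: [-0.0, 0.643, 0.766, 0.0]
force: [0.8, -0.4, -0.1]
grip_width: 0.403
finger_force: 0.0
```

Request:
{"op": "move_arm", "data": {
  "linear": [
    [0.092,0.084,0],
    [0.092,0.084,0],
    [0.092,0.084,0],
    [0.092,0.084,0],
    [0.092,0.084,0],
    [0.092,0.084,0],
    [0.092,0.084,0],
    [0.092,0.084,0],
    [0.092,0.084,0],
    [0.092,0.084,0],
    [0.092,0.084,0],
    [0.092,0.084,0],
    [0,0,0]
  ],
  "turn": [0,0,0,0,0,0,0,0,0,0,0,0,0]
}}

```text
t: 3.05
eef_pos: [0.4858, -0.1951, 0.2574]
tcp_rot: [0.0, 0.644, 0.765, 0.001]
force: [1.0, 0.1, 0.7]
grip_width: 0.397
finger_force: 0.0
```

```bash
cat >> h.py <<'E'
np.set_printoptions(precision=4,suppress=True)
from scipy.spatial.transform import Rotation as Rn
def tool():
    s=status.state();q=s["tcp_rot"];return np.array(s["eef_pos"]),Rn.from_quat([q[1],q[2],q[3],q[0]]).as_matrix()
E
python3 - <<'E'
from h import *
p=get_image("wrist");save(p,"w1");t,R=tool();print(t,R)
T=np.linalg.inv(p["camera_from_world"]);print(T)
Z=dict(box=0,cover_handle=.11,bolt_knob=.075,strap=.066,cover_hinge=.07,tin_stack3=.075)
for n,z in Z.items():
    for m in models.mark_of(n,p)[:2]:print(n,round(m["score"],2),np.round(m["position"]),px2w(p,*m["position"],z=z))
E
```

```text
[ 0.4844 -0.1973  0.2573] [[-0.1718  0.9851  0.0005]
 [ 0.9851  0.1718  0.0003]
 [ 0.0002  0.0005 -1.    ]]
[[ 0.9853  0.1654  0.0438  0.4727]
 [ 0.1711 -0.9544 -0.2447 -0.1267]
 [ 0.0013  0.2486 -0.9686  0.4507]
 [ 0.      0.      0.      1.    ]]
cover_handle 0.62 [249. 194.] [ 0.403  -0.2173  0.11  ]
cover_handle 0.22 [201. 213.] [ 0.3447 -0.2521  0.11  ]
bolt_knob 0.77 [305.  71.] [ 0.447  -0.0592  0.075 ]
strap 0.74 [268.  85.] [ 0.4013 -0.0816  0.066 ]
cover_hinge 0.66 [363. 189.] [ 0.5498 -0.1934  0.07  ]
tin_stack3 0.62 [318. 186.] [ 0.488  -0.1991  0.075 ]
```

View pics/w1.png

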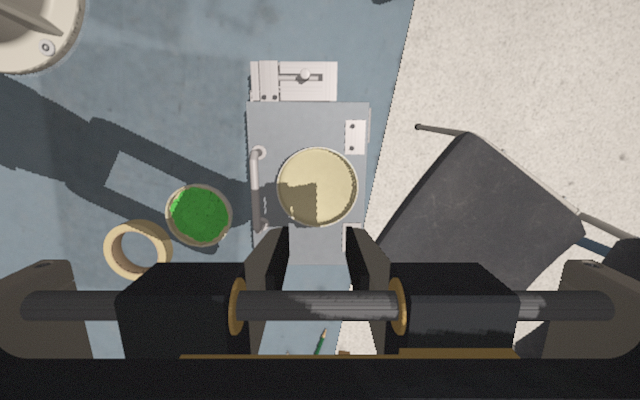

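The wrist view is clean. The lid is at (316,187), the bar runs from about (255,153) to (257,232), the knob is at (305,75) and the strap at (265,82). The box edges lie along the image axes, so the alignment is right. I'll fit the lid rim.

```bash
cat >> h.py <<'E'
def lid(p,u,v,zr,r=70):
    hsv=cv2.cvtColor(p["img"],cv2.COLOR_RGB2HSV);b=hsv[...,1]
    m=((hsv[...,0]>15)&(hsv[...,0]<38)&(b>45)&(hsv[...,2]>50)).astype(np.uint8)
    k=np.zeros_like(m);cv2.circle(k,(u,v),r,1,-1);m&=k
    c=max(cv2.findContours(m,cv2.RETR_EXTERNAL,cv2.CHAIN_APPROX_NONE)[0],key=cv2.contourArea)
    h=cv2.convexHull(c)[:,0].astype(float);w=np.array([px2w(p,*q,z=zr) for q in h])[:,:2]
    A=np.c_[2*w,np.ones(len(w))];s=np.linalg.lstsq(A,(w**2).sum(1),rcond=None)[0]
    return s[:2],np.sqrt(s[2]+s[:2]@s[:2]),len(h)
E
python3 - <<'E'
from h import *
p=get_image("wrist");t,R=tool();print(t)
c,r,n=lid(p,316,187,.092,55);print(c,r,n,"rel tool",R.T@(np.r_[c,.075]-t))
C=cloud(p);q=C[145:240,245:268].reshape(-1,3);m=q[(q[:,2]>.105)&(q[:,2]<.125)];print("bar",m.mean(0),m[:,2].max(),cv2.minAreaRect(m[:,:2].astype(np.float32)))
q=C[60:95,290:320].reshape(-1,3);m=q[(q[:,2]>.077)&(q[:,2]<.095)];print("knob",m.mean(0),len(m),cv2.minAreaRect(m[:,:2].astype(np.float32)))
print("lid floor z",C[180:195,330:340,2].mean(),"cover z",C[115:125,280:330,2].mean())
E
```

```text
[ 0.4825 -0.2009  0.2572]
[ 0.4861 -0.1986] 0.051958616032436004 33 rel tool [0.0016 0.0039 0.1822]
bar [ 0.41   -0.2122  0.113 ] 0.11645974421701616 ((0.40987882018089294, -0.21569634974002838), (0.00995626300573349, 0.10695207864046097), 9.6171293258667)
knob [ 0.4471 -0.0628  0.0848] 90 ((0.4471856653690338, -0.06269286572933197), (0.01142098754644394, 0.011676911264657974), 28.706148147583008)
lid floor z 0.0783946131002124 cover z 0.0746395176911638
```

Request:
{"op": "move_arm", "data": {
  "linear": [
    [0.003,0.0875,0],
    [0.003,0.0875,0],
    [0,0,0.12],
    [0,0,0.12],
    [0,0,0.12],
    [0,0,0.12],
    [0,0,0],
    [0,0,0.05],
    [0,0,0.055],
    [0,0,0],
    [0,0,0]
  ],
  "turn": [0,0,0,0,0,0,0,0,0,0,0]
}}

```text
t: 4.37
eef_pos: [0.5345, -0.1898, 0.0828]
tcp_rot: [-0.0, 0.645, 0.764, -0.0]
force: [0.4, -0.9, 0.8]
grip_width: 0.402
finger_force: 0.0
```

Request:
{"op": "move_arm", "data": {
  "linear": [
    [0,0,0],
    [0,0,0],
    [0,0,0],
    [0,0,0],
    [0,0,0],
    [0,0,0],
    [0,0,0],
    [0,0,0]
  ],
  "turn": [0,0,0,0,0,0,0,0],
  "fingers": 0,
  "newtons": 12
}}

```text
t: 5.03
eef_pos: [0.5345, -0.1892, 0.0817]
tcp_rot: [-0.0, 0.645, 0.764, -0.0]
force: [0.7, -0.0, 0.3]
grip_width: 0.003
finger_force: 0.0
```

```bash
python3 - <<'E'
from h import *
p=get_image("wrist");save(p,"w2");t,R=tool();print(t,status.state()["grip_width"],status.state()["finger_force"])
E
```

```text
[ 0.5345 -0.1891  0.0816] 0.0038709048919286057 0.0
```

View pics/w2.png

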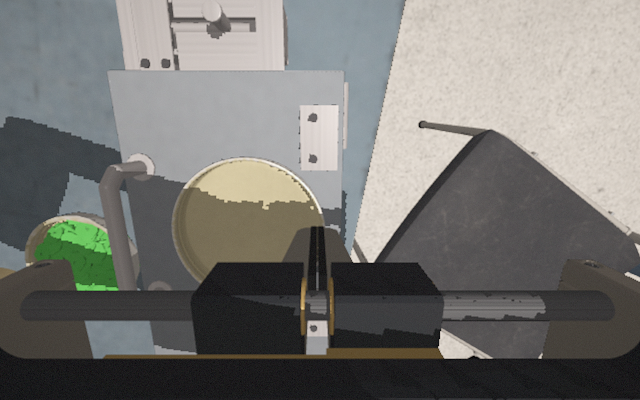

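The fingers closed on nothing. The lid at (248,225) sits just in front of the closed tips at (317,235). I'll refit it.

```bash
python3 - <<'E'
from h import *
p=get_image("wrist");t,R=tool()
c,r,n=lid(p,248,225,.092,95);print("naive",c,r,R.T@(np.r_[c,.075]-t))
# visible upper rim points from the depth: z step
C=cloud(p);m=(C[...,2]>.087)&(C[...,2]<.097);k=np.zeros(m.shape,bool);k[140:255,165:300]=1
w=C[m&k][:,:2];A=np.c_[2*w,np.ones(len(w))];s=np.linalg.lstsq(A,(w**2).sum(1),rcond=None)[0]
print("rim",len(w),s[:2],np.sqrt(s[2]+s[:2]@s[:2]),R.T@(np.r_[s[:2],.075]-t))
print("tilt: rim z by column",[ (u,round(float(np.nanmedian(C[:,u,2][m[:,u]&k[:,u]])),4)) for u in range(180,300,20)])
q=C[150:240,95:150].reshape(-1,3);b=q[(q[:,2]>.105)&(q[:,2]<.13)];print("bar",b.mean(0),cv2.minAreaRect(b[:,:2].astype(np.float32)))
E
```

```text
naive [ 0.485  -0.1969] 0.05110810258911072 [ 0.0007 -0.0501  0.0066]
rim 895 [ 0.4863 -0.1976] 0.052217494850698896 [-0.0003 -0.049   0.0066]
tilt: rim z by column [(180, 0.0911), (200, 0.0917), (220, 0.0914), (240, 0.0921), (260, 0.0915), (280, 0.0911)]
bar [ 0.4072 -0.1842  0.1121] ((0.40604427456855774, -0.18521259725093842), (0.010530399158596992, 0.046354204416275024), 8.89108943939209)
```

```bash
python3 - <<'E'
from h import *
p=get_image("wrist");t,R=tool()
C=(cloud(p)-t)@R
for v in range(205,300,6):print(v,[tuple(np.round(1e3*C[v,u]).astype(int)) for u in range(285,346,10)])
h=p["camera_from_world"]@np.r_[t,1];h=p["K"]@h[:3];print(h/h[2])
E
```

```text
205 [(np.int64(16), np.int64(-24), np.int64(6)), (np.int64(16), np.int64(-17), np.int64(6)), (np.int64(16), np.int64(-10), np.int64(5)), (np.int64(20), np.int64(-2), np.int64(-10)), (np.int64(16), np.int64(5), np.int64(7)), (np.int64(16), np.int64(13), np.int64(7)), (np.int64(-4), np.int64(28), np.int64(82))]
211 [(np.int64(12), np.int64(-25), np.int64(6)), (np.int64(12), np.int64(-17), np.int64(5)), (np.int64(12), np.int64(-10), np.int64(5)), (np.int64(12), np.int64(-2), np.int64(5)), (np.int64(11), np.int64(5), np.int64(8)), (np.int64(11), np.int64(13), np.int64(7)), (np.int64(-11), np.int64(28), np.int64(82))]
217 [(np.int64(6), np.int64(-25), np.int64(7)), (np.int64(7), np.int64(-17), np.int64(6)), (np.int64(7), np.int64(-10), np.int64(7)), (np.int64(7), np.int64(-2), np.int64(6)), (np.int64(6), np.int64(5), np.int64(7)), (np.int64(6), np.int64(13), np.int64(7)), (np.int64(-17), np.int64(28), np.int64(82))]
223 [(np.int64(2), np.int64(-25), np.int64(5)), (np.int64(2), np.int64(-17), np.int64(6)), (np.int64(2), np.int64(-10), np.int64(5)), (np.int64(2), np.int64(-2), np.int64(5)),
[... 3293 characters left out ...]
.int64(6), np.int64(-129))]
289 [(np.int64(31), np.int64(-9), np.int64(-131)), (np.int64(32), np.int64(-6), np.int64(-132)), (np.int64(25), np.int64(-4), np.int64(-121)), (np.int64(3), np.int64(-2), np.int64(-86)), (np.int64(3), np.int64(3), np.int64(-85)), (np.int64(31), np.int64(4), np.int64(-131)), (np.int64(31), np.int64(6), np.int64(-130))]
295 [(np.int64(32), np.int64(-8), np.int64(-134)), (np.int64(32), np.int64(-6), np.int64(-135)), (np.int64(27), np.int64(-4), np.int64(-127)), (np.int64(26), np.int64(-1), np.int64(-126)), (np.int64(27), np.int64(1), np.int64(-126)), (np.int64(32), np.int64(3), np.int64(-135)), (np.int64(32), np.int64(6), np.int64(-134))]
[318.1862 228.2823   1.    ]
```

```bash
python3 - <<'E'
from h import *
print(bot.hold_point_z,[a for a in dir(bot) if a[0]!='_'])
p=get_image("wrist");t,R=tool();C=(cloud(p)-t)@R
for v in range(212,234,1):print(v,np.round(1e3*C[v,[308,314,322,328]]).astype(int).tolist())
E
```

```text
0.0187 ['IKError', 'hold_point_z', 'sign_off']
212 [[11, -8, 6], [11, -3, 4], [10, 3, 7], [10, 7, 7]]
213 [[10, -8, 6], [10, -3, 4], [9, 3, 7], [10, 7, 7]]
214 [[9, -8, 5], [9, -3, 5], [14, 3, -10], [9, 7, 7]]
215 [[9, -8, 5], [9, -3, 4], [13, 3, -10], [8, 7, 6]]
216 [[7, -8, 7], [8, -3, 5], [13, 3, -10], [7, 7, 6]]
217 [[7, -8, 5], [7, -3, 5], [12, 3, -10], [6, 7, 7]]
218 [[6, -8, 5], [6, -3, 4], [11, 3, -11], [5, 7, 8]]
219 [[5, -8, 6], [6, -3, 3], [10, 3, -10], [5, 7, 7]]
220 [[5, -8, 6], [5, -3, 5], [10, 3, -10], [4, 7, 7]]
221 [[4, -8, 6], [4, -3, 5], [9, 3, -11], [3, 7, 7]]
222 [[3, -8, 6], [3, -3, 5], [8, 3, -10], [3, 7, 7]]
223 [[2, -8, 6], [3, -3, 4], [7, 3, -10], [2, 7, 7]]
224 [[1, -8, 6], [2, -3, 5], [7, 3, -10], [1, 8, 8]]
225 [[0, -8, 6], [1, -3, 4], [6, 3, -10], [0, 7, 7]]
226 [[0, -8, 6], [10, -3, -25], [10, 2, -24], [-1, 7, 7]]
227 [[9, -7, -23], [10, -3, -26], [10, 2, -26], [9, 6, -22]]
228 [[9, -7, -25], [10, -3, -28], [10, 2, -28], [10, 6, -26]]
229 [[9, -7, -27], [10, -3, -30], [10, 2, -29], [9, 6, -27]]
230 [[9, -6, -29], [11, -3, -32], [10, 2, -31], [9, 6, -29]]
231 [[10, -6, -32], [10, -3, -32], [11, 2, -34], [9, 6, -31]]
232 [[9, -6, -33], [10, -3, -35], [11, 2, -36], [9, 6, -32]]
233 [[10, -6, -35], [10, -3, -37], [10, 2, -36], [10, 6, -35]]
```

The depth image shows the finger ends 23 mm short of the reported TCP, so the fingers closed above the rim without touching it. I'll open them and go 23 mm lower, watching the force.

Request:
{"op": "move_arm", "data": {
  "linear": [
    [0,0,0],
    [0,0,0],
    [0,0,0],
    [0,0,0],
    [0,0,0.02],
    [0,0,0.02],
    [0,0,0.02],
    [0,0,0.015],
    [0,0,0],
    [0,0,0]
  ],
  "turn": [0,0,0,0,0,0,0,0,0,0],
  "fingers": 0.4
}}

```text
t: 6.07
eef_pos: [0.5341, -0.189, 0.0586]
tcp_rot: [-0.001, 0.645, 0.764, -0.0]
force: [-0.3, -0.1, 0.3]
grip_width: 0.399
finger_force: 0.0
```

Request:
{"op": "move_arm", "data": {
  "linear": [
    [0,0,0],
    [0,0,0],
    [0,0,0],
    [0,0,0],
    [0,0,0],
    [0,0,0],
    [0,0,0]
  ],
  "turn": [0,0,0,0,0,0,0],
  "fingers": 0,
  "newtons": 12
}}

```text
t: 6.65
eef_pos: [0.5346, -0.1892, 0.0594]
tcp_rot: [0.0, 0.645, 0.764, 0.0]
force: [0.6, 0.1, 1.2]
grip_width: 0.076
finger_force: 11.2
```

Request:
{"op": "move_arm", "data": {
  "linear": [
    [0,0,-0.03],
    [0,0,-0.06],
    [0,0,-0.09],
    [0,0,-0.09],
    [0,0,-0.06],
    [0.05,0,0],
    [0.1,0,0],
    [0.1,0,0],
    [0.1,0,0],
    [0.1,0,0],
    [0.1,0,0],
    [0.1,0,0],
    [0.1,0,0],
    [0.05,0,0],
    [0,0,0],
    [0,0,0]
  ],
  "turn": [0,0,0,0,0,0,0,0,0,0,0,0,0,0,0,0]
}}

```text
t: 7.98
eef_pos: [0.4936, 0.0482, 0.1579]
tcp_rot: [-0.0, 0.644, 0.765, -0.0]
force: [0.1, 0.1, -0.1]
grip_width: 0.06
finger_force: 11.7
```

```bash
python3 - <<'E'
from h import *
p=get_image("wrist");save(p,"w3");t,R=tool();s=status.state();print(t,s["grip_width"],s["finger_force"])
for n in("tin_stack2","tin_stack3"):
    for m in models.mark_of(n,p)[:3]:print(n,round(m["score"],2),np.round(m["position"]),px2w(p,*m["position"],z=.017))
E
```

```text
[0.4939 0.0475 0.158 ] 0.06384124976722168 11.717369712580945
tin_stack2 0.82 [306.  75.] [0.4593 0.1728 0.017 ]
tin_stack2 0.72 [252. 235.] [ 0.4211 -0.0248  0.017 ]
tin_stack3 0.82 [306.  75.] [0.4593 0.1728 0.017 ]
tin_stack3 0.72 [252. 235.] [ 0.4211 -0.0248  0.017 ]
```

View pics/w3.png

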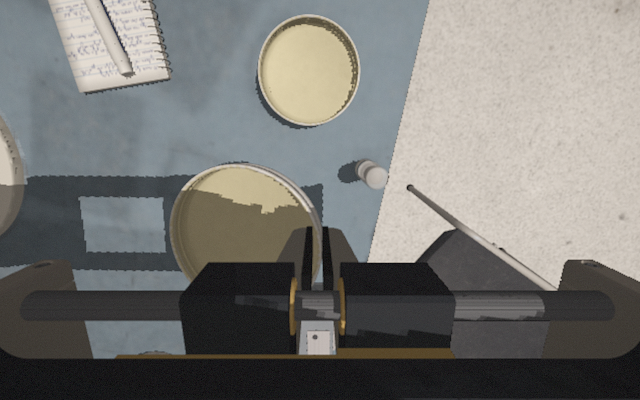

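The held lid is at about (246,235), the pile at (308,70) and the bottle at (372,174). I'll fit both rims in the tool frame.

```bash
cat >> h.py <<'E'
def circ(w):
    A=np.c_[2*w,np.ones(len(w))];s=np.linalg.lstsq(A,(w**2).sum(1),rcond=None)[0];return s[:2],np.sqrt(s[2]+s[:2]@s[:2])
E
python3 - <<'E'
from h import *
p=get_image("wrist");t,R=tool();W=cloud(p);C=(W-t)@R
def rim(u0,u1,v0,v1,z0,z1):
    m=np.zeros(C.shape[:2],bool);m[v0:v1,u0:u1]=1;m&=(W[...,2]>z0)&(W[...,2]<z1);return C[m]
r=rim(245,375,5,135,.028,.042);print("pile",len(r),circ(r[:,:2]),r[:,2].mean(), W[60:80,300:315,2].mean())
print("pile colour",lid(p,308,70,.034,62)[:2])
r=rim(160,300,150,258,.145,.185);print("z of held",np.percentile(r[:,2],[1,25,50,75,99]))
h=r[r[:,2]<np.percentile(r[:,2],1)+.008];print("held",len(h),circ(h[:,:2]))
A=np.c_[h[:,:2],np.ones(len(h))];print("rim plane",np.linalg.lstsq(A,h[:,2],rcond=None)[0])
fl=C[215:235,215:280].reshape(-1,3);A=np.c_[fl[:,:2],np.ones(len(fl))];print("floor plane",np.linalg.lstsq(A,fl[:,2],rcond=None)[0])
E
```

```text
pile 953 (array([ 0.1307, -0.0113]), np.float64(0.052324171625724114)) 0.12459947896429174 0.017859324963023268
pile colour (array([0.4618, 0.1736]), np.float64(0.05217372208005229))
z of held [-0.0247 -0.0098 -0.0057 -0.0017  0.0029]
held 529 (array([ 0.0056, -0.0495]), np.float64(0.04427190729479328))
rim plane [-0.148  -0.0828 -0.0185]
floor plane [-1.0861 -0.2018 -0.011 ]
```

```bash
python3 - <<'E'
from h import *
p=get_image("wrist");t,R=tool();W=cloud(p);C=(W-t)@R
m=np.zeros(C.shape[:2],bool);m[150:258,160:300]=1
a=C[m];hist,e=np.histogram(a[:,2],np.arange(-.05,.01,.003));print(list(zip(np.round(e,3),hist)))
h=a[(a[:,2]<-.027)&(a[:,2]>-.040)];print("held",len(h),circ(h[:,:2]))
A=np.c_[h[:,:2],np.ones(len(h))];print("rim plane",np.linalg.lstsq(A,h[:,2],rcond=None)[0])
E
```

```text
[(np.float64(-0.05), np.int64(27)), (np.float64(-0.047), np.int64(22)), (np.float64(-0.044), np.int64(21)), (np.float64(-0.041), np.int64(21)), (np.float64(-0.038), np.int64(16)), (np.float64(-0.035), np.int64(9)), (np.float64(-0.032), np.int64(77)), (np.float64(-0.029), np.int64(148)), (np.float64(-0.026), np.int64(143)), (np.float64(-0.023), np.int64(149)), (np.float64(-0.02), np.int64(178)), (np.float64(-0.017), np.int64(223)), (np.float64(-0.014), np.int64(1106)), (np.float64(-0.011), np.int64(1822)), (np.float64(-0.008), np.int64(1997)), (np.float64(-0.005), np.int64(1958)), (np.float64(-0.002), np.int64(1778)), (np.float64(0.001), np.int64(1013)), (np.float64(0.004), np.int64(7))]
held 215 (array([ 0.0214, -0.032 ]), np.float64(0.021319631508911897))
rim plane [ 0.1993 -0.0131 -0.0365]
```

```bash
python3 - <<'E'
from h import *
p=get_image("wrist");t,R=tool();W=cloud(p);C=(W-t)@R
m=np.zeros(C.shape[:2],bool);m[195:252,190:285]=1;a=C[m];k=np.ones(len(a),bool)
for _ in range(15):
    A=np.c_[a[:,:2],np.ones(len(a))];s=np.linalg.lstsq(A[k],a[k,2],rcond=None)[0];k=abs(A@s-a[:,2])<.002
print("floor",s,k.sum(),len(a),np.degrees(np.arctan(s[:2])))
n=np.r_[s[:2],-1];n/=np.linalg.norm(n)  # towards open side (tool -z)
m[:]=0;m[150:258,160:325]=1;a=C[m];d=(a-np.r_[0,0,s[2]])@n
h=a[(d>.011)&(d<.020)&(a[:,1]<.002)];print(len(h))
e1=np.cross([0,1,0],n);e1/=np.linalg.norm(e1);e2=np.cross(n,e1)
for _ in range(8):
    q=np.c_[h@e1,h@e2];c,r=circ(q);res=abs(np.hypot(*(q-c).T)-r);h=h[res<max(.0025,res.std()*2)]
dn=np.r_[0,0,s[2]]@n
ctr=c[0]*e1+c[1]*e2+(dn-.002)*n;print("r",r,len(h),"underside centre",ctr,"n",n)
lo=ctr[2]+.054*np.hypot(n[0],n[1]);print("lowest z",lo)
E
```

```text
floor [-0.0143 -0.1977 -0.0159] 5366 5415 [ -0.8174 -11.1823]
1422
r 0.05228882014511834 1333 underside centre [-0.0031 -0.0475 -0.0044] n [-0.014  -0.1939 -0.9809]
lowest z 0.0060746819216848606
```

The held lid droops 11°, with its far side low. I'll set it down with that far edge first on the outer rim, then press it level on a lighter grip.

Request:
{"op": "move_arm", "data": {
  "linear": [
    [0.05,0.0135,0],
    [0.1,0.027,0],
    [0.12,0.0325,0],
    [0.1,0.027,0],
    [0.05,0.0135,0],
    [0.02,0.005,0],
    [0,0,0.04],
    [0,0,0.09],
    [0,0,0.09],
    [0,0,0.09],
    [0,0,0.05],
    [0,0,0],
    [0,0,0]
  ],
  "turn": [0,0,0,0,0,0,0,0,0,0,0,0,0]
}}

```text
t: 9.37
eef_pos: [0.5068, 0.1824, 0.0498]
tcp_rot: [-0.0, 0.646, 0.764, -0.001]
force: [-0.5, 0.5, 0.1]
grip_width: 0.067
finger_force: 11.8
```

```bash
python3 - <<'E'
from h import *
p=get_image("wrist");save(p,"w4");t,R=tool();s=status.state();print(t,s["grip_width"],s["finger_force"],s["force"])
d=np.array([.4612,.1732,0.034])-t;print("pile rel",R.T@d)
E
```

```text
[0.5077 0.1829 0.0507] 0.06518582613544804 11.760750370231108 [ 0.2764  0.5897 -1.1221]
pile rel [-0.0018 -0.0474  0.0167]
```

View pics/w4.png

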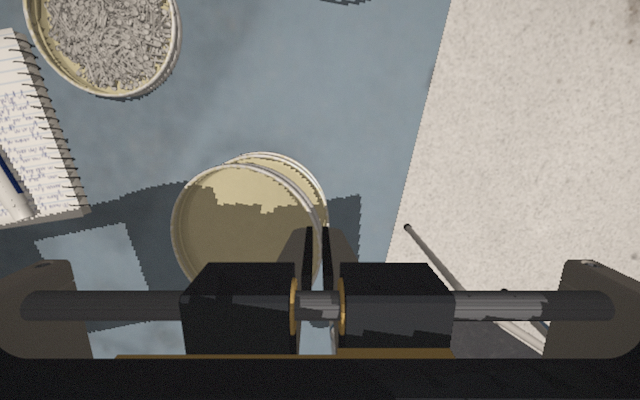

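Request:
{"op": "move_arm", "data": {
  "linear": [
    [0,-0.006,0],
    [0,0,0.02],
    [0,0,0.02],
    [0,0,0.015],
    [0,0,0.015],
    [0,0,0.015],
    [0,0,0.01],
    [0,0,0],
    [0,0,0]
  ],
  "turn": [0,0,0,0,0,0,0,0,0],
  "newtons": 5
}}

```text
t: 10.17
eef_pos: [0.5052, 0.1831, 0.0214]
tcp_rot: [-0.0, 0.645, 0.764, -0.0]
force: [-0.7, 0.2, 1.1]
grip_width: 0.072
finger_force: 5.5
```

```bash
python3 - <<'E'
from h import *
p=get_image("wrist");t,R=tool();s=status.state();print(t,s["grip_width"],s["finger_force"],s["force"])
W=cloud(p);C=(W-t)@R
m=np.zeros(C.shape[:2],bool);m[195:252,190:285]=1;a=C[m];k=np.ones(len(a),bool)
for _ in range(15):
    A=np.c_[a[:,:2],np.ones(len(a))];f=np.linalg.lstsq(A[k],a[k,2],rcond=None)[0];k=abs(A@f-a[:,2])<.002
print("floor",f,k.sum(),np.degrees(np.arctan(f[:2])),"floor world z",t[2]-f[2]+.0485*f[1])
E
```

```text
[0.5053 0.1832 0.0216] 0.06843604794597917 5.481766667726333 [ 0.1824 -0.2551  0.7259]
floor [ 0.0275 -0.0222 -0.0147] 5363 [ 1.574  -1.2717] floor world z 0.035236581749747385
```

Level. Releasing and backing off upward.

Request:
{"op": "move_arm", "data": {
  "linear": [
    [0,0,0.004],
    [0,0,0],
    [0,0,0],
    [0,0,0],
    [0,0,0],
    [0,0,-0.02],
    [0,0,-0.04],
    [0,0,-0.09],
    [0,0,-0.12],
    [0,0,-0.12],
    [-0.08,-0.04,-0.09],
    [-0.12,0,0],
    [-0.12,0,0],
    [-0.08,0,0],
    [0,0,0]
  ],
  "turn": [0,0,0,0,0,0,0,0,0,0,0,0,0,0,0],
  "fingers": 0.3
}}

```text
t: 11.47
eef_pos: [0.5144, 0.0595, 0.1661]
tcp_rot: [0.001, 0.646, 0.763, 0.0]
force: [-0.4, 0.2, -0.1]
grip_width: 0.302
finger_force: 0.0
```

```bash
python3 - <<'E'
from h import *
p=get_image("wrist");save(p,"w5");t,R=tool();print(t)
W=cloud(p)
g=lambda z0,z1:(W[...,2]>z0)&(W[...,2]<z1)&(np.hypot(W[...,0]-.461,W[...,1]-.173)<.075)
m=g(.046,.056);print("top rim",circ(W[m][:,:2]),m.sum());a=W[m];A=np.c_[a[:,:2],np.ones(len(a))];print("plane",np.linalg.lstsq(A,a[:,2],rcond=None)[0])
v,u=np.argwhere(m).mean(0);print(u,v);print(lid(p,int(u),int(v),.051,75))
E
```

```text
[0.5142 0.0612 0.1658]
top rim (array([0.4558, 0.1701]), np.float64(0.05233527323684339)) 958
plane [ 0.0101 -0.0231  0.0496]
278.2546972860125 74.67536534446764
(array([0.4576, 0.1699]), np.float64(0.05278466934773781), 39)
```

View pics/w5.png

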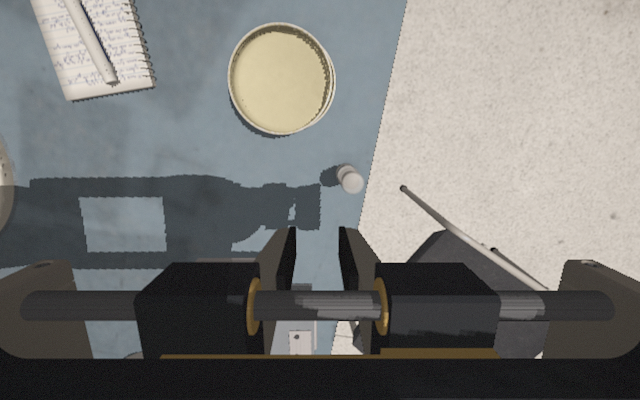

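The lid lies flat on the pile at (280,80), with a sliver of the pile showing at its right (335,85). I measured about 6 mm of offset, so I'll check it against the lids underneath.

```bash
python3 - <<'E'
from h import *
from scipy.optimize import least_squares as ls
p=get_image("wrist");W=cloud(p);K=p["K"];E=p["camera_from_world"]
# outer silhouette of cream-ish/bright stack vs bench: depth above bench
rr=np.hypot(W[...,0]-.458,W[...,1]-.171)
for z0,z1 in((.046,.056),(.026,.040),(.008,.022)):
    m=(W[...,2]>z0)&(W[...,2]<z1)&(rr<.075)&(rr>.045);a=W[m]
    th=np.degrees(np.arctan2(a[:,1]-.171,a[:,0]-.458));b=np.round(th/15)*15
    print(z0,len(a),[(int(k),int((b==k).sum()),round(float(np.hypot(*(a[b==k,:2]-[.458,.171]).T).max())*1e3,1)) for k in np.unique(b)])
    q=np.array([a[b==k][np.argmax(np.hypot(*(a[b==k,:2]-[.458,.171]).T)),:2] for k in np.unique(b)])
    print(ls(lambda c:np.hypot(*(q-c).T)-.0535,[.458,.171],loss="soft_l1",f_scale=.001).x)
E
```

```text
0.046 938 [(-180, 22, 56.5), (-165, 40, 56.4), (-150, 39, 56.4), (-135, 37, 56.0), (-120, 38, 55.8), (-105, 34, 55.3), (-90, 34, 54.5), (-75, 30, 54.1), (-60, 33, 53.2), (-45, 30, 52.6), (-30, 32, 52.0), (-15, 35, 51.8), (0, 35, 51.4), (15, 39, 51.2), (30, 36, 51.1), (45, 39, 51.6), (60, 45, 52.0), (75, 44, 52.7), (90, 47, 53.2), (105, 43, 53.5), (120, 43, 54.1), (135, 49, 55.4), (150, 46, 55.1), (165, 46, 56.3), (180, 22, 56.1)]
[0.4555 0.1702]
0.026 2144 [(-180, 66, 54.8), (-165, 133, 54.9), (-150, 125, 55.3), (-135, 118, 54.8), (-120, 105, 54.4), (-105, 88, 53.5), (-90, 74, 52.4), (-75, 64, 51.2), (-60, 54, 50.4), (-45, 47, 49.5), (-30, 42, 49.1), (-15, 42, 48.8), (0, 45, 48.9), (15, 51, 49.3), (30, 56, 49.6), (45, 66, 49.9), (60, 72, 50.3), (75, 91, 51.2), (90, 98, 51.9), (105, 111, 52.5), (120, 125, 53.0), (135, 132, 53.8), (150, 133, 54.3), (165, 140, 54.5), (180, 66, 54.7)]
[0.4555 0.1703]
0.008 191 [(-60, 1, 52.3), (-45, 15, 53.4), (-30, 27, 54.7), (-15, 29, 55.7), (0, 30, 56.6), (15, 29, 57.4), (30, 34, 57.8), (45, 24, 58.3), (60, 2, 57.8)]
[0.461  0.1744]
```

The crescent belongs to the lowest lid. The upper two are aligned with each other and about 6.5 mm off the lowest lid, under the 10 mm limit, so I leave them. Next is the handle.

Request:
{"op": "move_arm", "data": {
  "linear": [
    [-0.06,-0.036,0],
    [-0.11,-0.065,0],
    [-0.11,-0.065,0],
    [-0.11,-0.065,0],
    [-0.11,-0.065,0],
    [-0.11,-0.065,0],
    [-0.11,-0.065,0],
    [-0.08,-0.047,0],
    [-0.048,-0.03,0],
    [0,0,0],
    [0,0,0]
  ],
  "turn": [0,0,0,0,0,0,0,0,0,0,0],
  "fingers": 0.4
}}

```text
t: 12.48
eef_pos: [0.4078, -0.2128, 0.1648]
tcp_rot: [0.0, 0.646, 0.764, 0.0]
force: [-0.5, 0.5, -0.6]
grip_width: 0.398
finger_force: 0.0
```

```bash
python3 - <<'E'
from h import *
p=get_image("wrist");save(p,"w6");t,R=tool();W=cloud(p);C=(W-t)@R;print(t)
m=(W[...,2]>.103)&(W[...,2]<.122)&(abs(C[...,1])<.06)&(abs(C[...,0])<.1);a=C[m];print(m.sum(),a.min(0),a.max(0))
print(cv2.minAreaRect(a[:,:2].astype(np.float32)),a.mean(0))
for x in np.arange(-.01,.05,.01):
    b=a[abs(a[:,0]-x)<.005];print(x,len(b),b[:,1].min() if len(b) else 0,b[:,1].max() if len(b) else 0,b[:,2].min() if len(b) else 0)
E
```

```text
[ 0.408  -0.2122  0.1647]
1151 [-0.0576 -0.0032  0.0484] [0.0502 0.0063 0.0615]
((-0.0036906450986862183, 0.001636736560612917), (0.10782286524772644, 0.009405592456459999), 0.15978604555130005) [0.0017 0.0014 0.0518]
-0.01 113 -0.003053351415396571 0.006310261794735262 0.04896920803306349
0.0 116 -0.0030113830922231695 0.006254500915085134 0.048622239426918394
0.01 119 -0.002981776486243691 0.006164806841783463 0.04896431631136221
0.019999999999999997 121 -0.0029519985868290697 0.006128321189174415 0.0490578319475288
0.03 121 -0.0029307684222828175 0.006008740539798965 0.048423793021243736
0.04 133 -0.002912260751446213 0.0060644753373354015 0.04924115273080476
```

Request:
{"op": "move_arm", "data": {
  "linear": [
    [-0.012,0.005,0.04],
    [0,0,0.08],
    [0,0,0.08],
    [0,0,0.06],
    [0,0,0.03],
    [0,0,0.018],
    [0,0,0],
    [0,0,0]
  ],
  "turn": [0,0,0,0,0,0,0,0]
}}

```text
t: 13.2
eef_pos: [0.4103, -0.2162, 0.0726]
tcp_rot: [0.0, 0.645, 0.764, 0.0]
force: [-0.2, -0.7, 0.0]
grip_width: 0.403
finger_force: 0.0
```

Request:
{"op": "move_arm", "data": {
  "linear": [
    [0,0,0],
    [0,0,0],
    [0,0,0],
    [0,0,0],
    [0,0,0],
    [0,0,0],
    [0,0,0]
  ],
  "turn": [0,0,0,0,0,0,0],
  "fingers": 0,
  "newtons": 40
}}

```text
t: 13.78
eef_pos: [0.4116, -0.2166, 0.0727]
tcp_rot: [0.002, 0.645, 0.764, 0.001]
force: [6.8, 3.8, -1.8]
grip_width: 0.093
finger_force: 40.0
```

Request:
{"op": "move_arm", "data": {
  "linear": [
    [0,0,-0.005],
    [0,0,-0.005],
    [0,0,-0.005],
    [0,0,0],
    [0,0,0],
    [0,0,0],
    [0,0,0]
  ],
  "turn": [0,0,0,0,0,0,0]
}}

```text
t: 14.37
eef_pos: [0.4129, -0.2164, 0.0771]
tcp_rot: [0.002, 0.646, 0.764, 0.002]
force: [13.2, 6.4, -9.1]
grip_width: 0.098
finger_force: 40.0
```

Request:
{"op": "move_arm", "data": {
  "linear": [
    [0,0,-0.005],
    [0,0,-0.005],
    [0,0,-0.005],
    [0,0,0],
    [0,0,0],
    [0,0,0]
  ],
  "turn": [0,0,0,0,0,0]
}}

```text
t: 14.87
eef_pos: [0.4138, -0.2163, 0.0805]
tcp_rot: [0.003, 0.646, 0.763, 0.002]
force: [23.6, 4.6, -29.4]
grip_width: 0.094
finger_force: 40.0
```

The tangential pull rose to about 22 N while the motion stopped around 0.05 rad, so the bolt is caught. I'll lower the cover, release it and go to the knob.

Request:
{"op": "move_arm", "data": {
  "linear": [
    [0,0,0.01],
    [0,0,0.01],
    [0,0,0.01],
    [0,0,0],
    [0,0,0]
  ],
  "turn": [0,0,0,0,0]
}}

```text
t: 15.28
eef_pos: [0.4116, -0.2167, 0.0728]
tcp_rot: [0.001, 0.645, 0.764, 0.001]
force: [6.5, 4.0, 0.6]
grip_width: 0.095
finger_force: 40.0
```

Request:
{"op": "move_arm", "data": {
  "linear": [
    [0,0,0],
    [0,0,0],
    [0,0,0],
    [0,0,0],
    [0,0,-0.04],
    [0,0,-0.08],
    [0,0,-0.08],
    [0.04,0.02,0],
    [0.08,0.04,0],
    [0.08,0.04,0],
    [0.05,0.02,0],
    [0,0,0],
    [0,0,0]
  ],
  "turn": [0,0,0,0,0,0,0,0,0,0,0,0,0],
  "fingers": 0.4
}}

```text
t: 16.37
eef_pos: [0.4325, -0.1362, 0.132]
tcp_rot: [-0.0, 0.644, 0.765, -0.0]
force: [-0.3, -0.6, -0.1]
grip_width: 0.4
finger_force: 0.0
```

```bash
python3 - <<'E'
from h import *
p=get_image("wrist");save(p,"w7");t,R=tool();W=cloud(p);C=(W-t)@R;print(t)
for n in("bolt_knob","strap"):
    for m in models.mark_of(n,p)[:2]:print(n,round(m["score"],2),m["position"],px2w(p,*m["position"],z=.075 if n[0]=="b" else .066))
k=np.hypot(W[...,0]-.447,W[...,1]+.063)<.03
m=k&(W[...,2]>.074)&(W[...,2]<.095);a=C[m];print(m.sum(),a.mean(0),a.min(0),a.max(0))
print(np.median(W[k&(W[...,2]>.08)&(W[...,2]<.095)],0))
E
```

```text
[ 0.4324 -0.1368  0.132 ]
bolt_knob 0.92 [351.1, 127.3] [ 0.4485 -0.0603  0.075 ]
strap 0.89 [295.3, 138.9] [ 0.4017 -0.0786  0.066 ]
171 [0.0709 0.0269 0.0471] [0.0647 0.0209 0.0451] [0.0768 0.0327 0.0488]
[ 0.4468 -0.0623  0.0849]
```

View pics/w7.png

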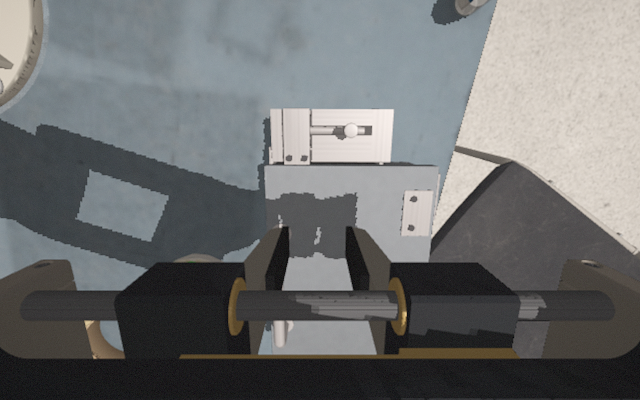

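Request:
{"op": "move_arm", "data": {
  "linear": [
    [0.08,0.03,0],
    [0.1,0.04,0],
    [0.056,0.02,0],
    [0,0,0],
    [0,0,0.06],
    [0,0,0.1],
    [0,0,0.08],
    [0,0,0.044],
    [0,0,0],
    [0,0,0]
  ],
  "turn": [0,0,0,0,0,0,0,0,0,0]
}}

```text
t: 17.35
eef_pos: [0.4467, -0.0632, 0.0465]
tcp_rot: [-0.001, 0.646, 0.764, -0.001]
force: [-0.8, 0.4, 0.5]
grip_width: 0.4
finger_force: 0.0
```

Request:
{"op": "move_arm", "data": {
  "linear": [
    [0,0,0],
    [0,0,0],
    [0,0,0],
    [0,0,0],
    [0,0,0],
    [0,0,0],
    [0,0,0]
  ],
  "turn": [0,0,0,0,0,0,0],
  "fingers": 0,
  "newtons": 25
}}

```text
t: 17.93
eef_pos: [0.4481, -0.0624, 0.0476]
tcp_rot: [0.001, 0.645, 0.764, 0.0]
force: [-0.3, -1.4, 6.8]
grip_width: 0.108
finger_force: 25.0
```

Request:
{"op": "move_arm", "data": {
  "linear": [
    [0,0.01,0],
    [0,0.01,0],
    [0,0.01,0],
    [0,0.01,0],
    [0,0.01,0],
    [0,0,0],
    [0,0,0]
  ],
  "turn": [0,0,0,0,0,0,0]
}}

```text
t: 18.52
eef_pos: [0.4632, -0.0598, 0.0476]
tcp_rot: [0.001, 0.645, 0.764, 0.0]
force: [0.2, -1.1, 6.5]
grip_width: 0.104
finger_force: 25.0
```

Request:
{"op": "move_arm", "data": {
  "linear": [
    [0,0.005,0],
    [0,0.005,0],
    [0,0.003,0],
    [0,0,0],
    [0,0,0]
  ],
  "turn": [0,0,0,0,0]
}}

```text
t: 18.93
eef_pos: [0.4634, -0.0596, 0.0473]
tcp_rot: [-0.002, 0.645, 0.764, -0.002]
force: [-11.3, -5.9, 18.0]
grip_width: 0.108
finger_force: 25.0
```

Request:
{"op": "move_arm", "data": {
  "linear": [
    [0,-0.013,0],
    [0,0,0],
    [0,0,0],
    [0,0,0],
    [0,0,0],
    [0,0,-0.05],
    [0,0,-0.1],
    [0,0,-0.1],
    [-0.06,-0.04,0],
    [-0.1,-0.055,0],
    [-0.11,-0.06,0],
    [-0.11,-0.06,0],
    [-0.07,-0.03,0],
    [-0.033,-0.02,0],
    [0,0,0],
    [0,0,0]
  ],
  "turn": [0,0,0,0,0,0,0,0,0,0,0,0,0,0,0,0],
  "fingers": 0.4
}}

```text
t: 20.27
eef_pos: [0.408, -0.2156, 0.1217]
tcp_rot: [-0.0, 0.646, 0.764, 0.0]
force: [-0.7, -0.1, 0.0]
grip_width: 0.396
finger_force: 0.0
```

```bash
python3 - <<'E'
from h import *
p=get_image("wrist");t,R=tool();W=cloud(p);C=(W-t)@R;print(t)
m=(W[...,2]>.103)&(W[...,2]<.122)&(abs(C[...,1])<.03)&(C[...,0]>.015)&(C[...,0]<.1);a=C[m];print(m.sum(),a.min(0),a.max(0))
m=np.hypot(W[...,0]-.461,W[...,1]+.06)<.03;m&=(W[...,2]>.08)&(W[...,2]<.095);b=W[m];print("knob",b.mean(0) if len(b) else 0)
E
```

```text
[ 0.4082 -0.2151  0.1217]
676 [ 0.015  -0.0027  0.0047] [0.0541 0.0064 0.0186]
knob [ 0.4612 -0.0606  0.0848]
```

The knob is fully back, having moved about 15 mm. I'll grip the handle again and follow the arc.

Request:
{"op": "move_arm", "data": {
  "linear": [
    [0,0.009,0.05],
    [0,0,0.06],
    [0,0,0.04],
    [0,0,0.014],
    [0,0,0],
    [0,0,0]
  ],
  "turn": [0,0,0,0,0,0]
}}

```text
t: 20.82
eef_pos: [0.4111, -0.2147, 0.0729]
tcp_rot: [-0.0, 0.645, 0.764, 0.0]
force: [0.6, 0.2, -0.3]
grip_width: 0.402
finger_force: 0.0
```

Request:
{"op": "move_arm", "data": {
  "linear": [
    [0,0,0],
    [0,0,0],
    [0,0,0],
    [0,0,0],
    [0,0,0],
    [0,0,0],
    [0,0,0]
  ],
  "turn": [0,0,0,0,0,0,0],
  "fingers": 0,
  "newtons": 40
}}

```text
t: 21.4
eef_pos: [0.4114, -0.2155, 0.0731]
tcp_rot: [0.001, 0.645, 0.764, 0.0]
force: [2.8, 2.5, 2.9]
grip_width: 0.095
finger_force: 40.0
```

Request:
{"op": "move_arm", "data": {
  "linear": [
    [0,0.0078,-0.0235],
    [0,0.0078,-0.0235],
    [0,0.0102,-0.0225],
    [0,0.0102,-0.0225],
    [0,0,0],
    [0,0,0]
  ],
  "turn": [0,0,0,0,0,0]
}}

```text
t: 21.9
eef_pos: [0.4215, -0.2137, 0.1004]
tcp_rot: [0.0, 0.645, 0.764, -0.0]
force: [3.2, -2.8, -7.6]
grip_width: 0.09
finger_force: 40.0
```

It lifts freely, so I carry on along the arc.

Request:
{"op": "move_arm", "data": {
  "linear": [
    [0,0.0123,-0.0215],
    [0,0.0123,-0.0215],
    [0,0.0143,-0.02],
    [0,0.0143,-0.02],
    [0,0.0165,-0.0187],
    [0,0.0165,-0.0187],
    [0,0.018,-0.0168],
    [0,0.018,-0.0168],
    [0,0,0]
  ],
  "turn": [0,0,0,0,0,0,0,0,0]
}}

```text
t: 22.65
eef_pos: [0.4562, -0.2078, 0.1476]
tcp_rot: [-0.001, 0.645, 0.764, -0.001]
force: [-9.2, -4.9, 5.6]
grip_width: 0.092
finger_force: 40.0
```

Request:
{"op": "move_arm", "data": {
  "linear": [
    [0,0.0198,-0.0148],
    [0,0.0198,-0.0148],
    [0,0.0212,-0.013],
    [0,0.0212,-0.013],
    [0,0.0222,-0.0107],
    [0,0.0222,-0.0107],
    [0,0,0]
  ],
  "turn": [0,0,0,0,0,0,0]
}}

```text
t: 23.23
eef_pos: [0.4946, -0.2013, 0.1713]
tcp_rot: [-0.0, 0.645, 0.764, -0.001]
force: [-8.5, -2.4, 12.5]
grip_width: 0.093
finger_force: 40.0
```

Request:
{"op": "move_arm", "data": {
  "linear": [
    [0,0.0233,-0.0085],
    [0,0.0233,-0.0085],
    [0,0.024,-0.006],
    [0,0.024,-0.006],
    [0,0.0245,-0.0037],
    [0,0,0],
    [0,0,0],
    [0,0,0]
  ],
  "turn": [0,0,0,0,0,0,0,0]
}}

```text
t: 23.9
eef_pos: [0.5299, -0.1953, 0.1804]
tcp_rot: [0.0, 0.645, 0.764, -0.0]
force: [-3.2, -2.6, 6.9]
grip_width: 0.095
finger_force: 40.0
```

```bash
python3 - <<'E'
from h import *
s=status.state();t,R=tool();print(s["t"],t,s["force"],s["finger_force"],s["grip_width"])
d=R.T@(t-[.4111,-.2152,.073]);print(d);print("theta",np.arctan2(40-d[2]*1e3,143-d[1]*1e3)-.2727)
p=get_image("top");W=cloud(p);m=(np.hypot(W[...,0]-.458,W[...,1]-.172)<.075)&(W[...,2]>.03)&(W[...,2]<.065);print(m.sum(),W[m].mean(0))
q=get_image("scene");cv2.imwrite("pics/fin.png",np.vstack([p["img"][130:260,180:500],q["img"][100:330,200:520]])[...,::-1])
E
```

```text
23.9 [ 0.5299 -0.1953  0.1804] [-3.2128 -2.6365  6.8886] 40.00186264514923 0.09453743961362505
[-0.0004  0.1204 -0.1074]
theta 1.1463270662515124
786 [0.4546 0.1719 0.0371]
```

View pics/fin.png

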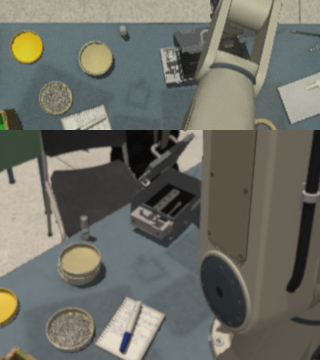

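The final view shows the cover standing open at (165,165) with the box interior visible. The three-lid pile is at (80,265). The tool displacement puts the cover at about 1.15 rad, and it is firmly gripped and still, so I hand in.

```bash
python3 -c "
from station import bot;print(bot.sign_off())"
```

```text
the job is handed in; nothing more can be done
None
```

I handed the job in with the lid on the pile, the bolt drawn back after the tug showed it was caught, and the cover held open at about 1.15 rad (66°); the pile's upper two lids sit about 6.5 mm off the lowest, within the 10 mm limit, and the hand-in returned no verdict.

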